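Latch the retaining bar onto the shaker tray

ROBOT

A 6-joint arm with a two-finger parallel gripper is mounted at the origin on the work surface. World frame = base frame: x ahead of the robot, y to its left, z up, the work surface at z = 0. Lengths are in mm, angles in rad, forces in N, time in s.
With the tool pointing down it reaches from about 300 to 850 mm from the base axis. Payload 5.4 kg.
Tool frame: the origin (TCP) lies on the centre line of the jaws, within the pads' length; the fingertips stand 11 mm ahead of it and the grasp point (between the pads) lies 8 mm behind it; z points along the fingers, y is the direction in which the jaws open and shut (so a half turn about z gives the same grasp; the last joint's range is limited). The gripper opens to 85 mm and grips with 20 to 120 N. Pads are 22 mm wide; open, the fingers measure 114 mm over their backs; the gripper's body (76 mm by 85 mm) begins 54 mm behind the grasp point. The pads swing forward as they close: fully open they stand 13 mm farther back than shut.
Start: joints at [-1.464, 0.158, 1.597, -0, 1.386, -0.21], TCP at [179.104, -546.377, 242.299] pointing down, gripper open.
Joint ranges: [-2.91, 2.91], [-0.94, 2.29], [0.18, 2.7], [-1.29, 4.43], [0.17, 2.64], [-3, 3]. Speed limits (rad/s): [2.57, 2.57, 3.14, 3.14, 3.14, 3.14].

INTERFACE

Orientations are given as [roll, pitch, yaw] about the fixed x, y, z axes, in that order (R = Rz(yaw) Ry(pitch) Rx(roll)).
In Python, from cell import sensors, viewer, workorder gives the robot as it stands.
- The arm moves only by the shell command python3 -m pendant 'ROWS' [OPENING]. ROWS is JSON, a list of rows, each an object of numbers: "x", "y", "z": the shift along the tool's x, y, z in m; "ax", "ay", "az": the turn, a rotation vector about the tool's x, y, z in degrees. In form: [{"x": .., "y": .., "z": .., "ax": .., "ay": .., "az": ..}, ...]. A call has 1 to 8 rows; each row is the pose to reach, as a shift and turn from the pose measured when the call began, along the tool's axes at that moment; what a row does not reach only later rows make up. A row lasts 1/8 s, in which the tool goes at most 62.5 mm and 10.7 degrees, less where a joint would pass 70% of its speed; a pose out of reach is approached as far as the arm can. A call with a gripper value outside its range is refused whole. OPENING is the opening, from -1 (shut) to 1 (fully open), set as the call begins (- or left out, the last holds). The fingers move at their own pace and stop on an object; the grip force is fixed at half the most. Time passes only in rows, so rows that repeat a pose let the fingers close. It gives the time, the measured TCP pose, the force and the opening at its end, in the units of the state.
- sensors.read_state(): the state, without advancing time (a new reading comes with each control period).
- viewer.read_camera(name): name is "scene" or "top" or "wrist"; returns a dict with "img" (420x560x3 uint8, blue, green, red), "fx", "fy", "cx", "cy" (pixels), "cam_to_world" (4x4, takes a point from camera to world coordinates). Camera axes: x right, y down, z forward; pixel columns grow to the right and rows downward; lengths in mm; the calibration is good to about 2 mm. A picture is of the moment at which its call begins. There is no depth.
- workorder.job_done(): hands the job in, once; it reports no verdict.
The state is a dict: "time": time; "joint_positions": joint angles; "joint_velocities": joint speeds; "joint_efforts": joint torques, N m; "eef_pos": TCP position; "ee_rot": TCP orientation; "ft_force": force on the tool from outside, world axes, zero at the start; "moment": the same for the moment, N m; "grip_width": opening from 0.0 (shut) to 1.0 (fully open).
Only numpy, scipy, OpenCV 4.12 (cv2) and the standard library are available. Lean on these libraries where they do the work, as an engineer would, in place of code of your own. Each camera call takes 0.05 s, during which the arm holds its last target. There are 200 camera calls.

TASK

Fit the steel retaining bar over the tubes on the shaker tray: tilt it to slip its oblong eye under the mushroom stud's wide head, draw it back against the stud's neck, and gently lower the other end onto the slim rest post so that its down-turned lip drops behind the post. Leave the bar lying level and straight along the middle of the tray, resting on the stud's shoulder and on the post, and leave the things standing around undisturbed.

Things in the scene. Friction and masses are not known exactly. Their poses are not given: they have to be found in the camera images.
- tray: Fixed aluminium shaker tray: plate 250 x 130 x 18 mm. Origin: centre of its underside, on the bench; x along it from the stud end to the rest-post end, z up. A tightened slide in it carries stud and post on the centreline, always 168 mm apart. A rack of small tubes between them (x -38 to 50, y +-36 mm) has caps up to 66 mm above the bench.
- stud_mid (a point): Tray x = -80 mm, 75 mm above the bench: the stud's axis is here when the slide is in mid-travel. The slide was tightened up to 12 mm either way along the tray's x and this is NOT measured: find the stud by touch or sight. Stud: pillar 20 mm diameter to this height, neck 8 mm diameter, 16 mm high, then a flat head 30 mm diameter, 4 mm thick.
- rest_mid (a point): Tray x = +88 mm, 75 mm above the bench: the centre of the rest post's flat top (8 mm along the tray's x, 14 mm along y) is here when the slide is in mid-travel; it shifts with the slide as the stud does.
- bar: Loose steel retaining bar, about 0.16 kg, 204.5 mm long, plate 4 mm thick, 20 mm wide. Origin: underside of the plate, on its centreline; z up, +x to the lip end, -x to the eye end. Starts flat on the bench, origin 10 mm above it. The eye end (x -109.5 to -52 mm) is a paddle 52 mm wide with flanges 10 mm down along its sides (inner faces y = +-23 mm).
- bar_eye (a point): Centre of the eye, at the plate's underside (bar x = -75 mm). The eye is a rectangle 25 mm along the bar (x -87.5 to -62.5) by 34 mm across: level, it is too short for the head. Bar axes.
- bar_edge (a point): Middle of the eye's outer edge (bar x = -87.5 mm, half-way up the plate). Eye end dipped 30 to 40 degrees, this edge goes down past the head on the side away from the post while the inner edge stays above the head; then draw the bar towards the post until this edge meets the neck, and level it.
- bar_tail (a point): On the bar's underside, over the middle of the rest post when home (bar x = +84.5 mm). The lip beyond it goes down 10 mm, 4 mm thick, 20 mm wide (bar x 91 to 95). Edge against neck and bar level, the lip's inner face is 2.5 mm beyond the post's outer (+x) face; drawn back less, it lands on the post.
- bar_grip (a point): Centre of the grey plastic finger grip, an upright rib on the bar: 50 mm along the bar, 12 mm thick, 30 mm high; 19 mm above the plate's underside, bar x = -10 mm, near the centre of mass.
- bottle: Bystander: reagent bottle 56 mm diameter, 120 mm tall. Origin: centre of its base.
- beaker: Bystander: glass beaker 66 mm diameter, 80 mm tall. Origin: centre of its base.
- timer: Bystander: flat white bench timer 65 x 75 x 22 mm. Origin: centre of its underside.
Not all that is in view belongs to the job. Several things have the shape of the bar; the one meant has the colours described above.

How it is judged:
By the outcome, as a careful person would: the job done as asked, in the order asked, and still so for the second after the job is handed in, with the robot touching nothing.
It also fails if it takes over 48 s, if anything falls off the work surface, if the arm or the gripper's body presses on something with over 40 N, if the wrist force passes 120 N, or if a joint passes its speed limit or range.

## Working session

There is one attempt and no reset: what is moved stays moved. The work goes in short steps, Python scripts to look and compute and a shell command to move; the robot and the scene stay as the last step left them, time stands still between calls to the robot, and variables do not carry over. Pictures are saved under pics/ and viewed, about 8 in all and at most 12, crops included, and the job is handed in when it is done.

```bash
ls; mkdir -p pics; cat > h.py <<'E'
import numpy as np, cv2
from cell import sensors, viewer, workorder
from scipy.spatial.transform import Rotation as R
def cam(n,f=None):
    c=viewer.read_camera(n)
    if f: cv2.imwrite('pics/'+f,c['img'])
    return c
def ray(c,u,v):
    T=np.array(c['cam_to_world']); d=T[:3,:3]@np.array([(u-c['cx'])/c['fx'],(v-c['cy'])/c['fy'],1]); return T[:3,3],d
def plane(c,u,v,z):
    o,d=ray(c,u,v); return o+d*(z-o[2])/d[2]
def proj(c,p):
    T=np.array(c['cam_to_world']); q=T[:3,:3].T@(np.array(p)-T[:3,3]); return np.array([c['fx']*q[0]/q[2]+c['cx'],c['fy']*q[1]/q[2]+c['cy']])
def two(c1,p1,c2,p2):
    o1,d1=ray(c1,*p1);o2,d2=ray(c2,*p2)
    s=np.linalg.lstsq(np.c_[d1,-d2],o2-o1,rcond=None)[0]; a=o1+d1*s[0];b=o2+d2*s[1]; return (a+b)/2,np.linalg.norm(a-b)
E
python3 - <<'E'
from h import *
a=cam('scene','s0.png');b=cam('top','t0.png')
import pickle;pickle.dump((a,b),open('c0.pkl','wb'))
s=sensors.read_state();print(s)
for c in(a,b):print(np.round(c['cam_to_world'],3),c['fx'])
E
```

```text
pics
{'time': 0.1, 'joint_positions': array([-1.46407188e+00,  1.58967817e-01,  1.59811865e+00,  9.46886556e-06,
        1.38620557e+00, -2.10111665e-01]), 'joint_velocities': array([ 0.00050266, -0.00178835, -0.00330439, -0.00025624,  0.00059311,
       -0.00022109]), 'joint_efforts': array([-4.69730803e-04, -3.96990573e+01, -3.32336926e+01, -2.61485638e-04,
        4.20506811e-03, -2.80932888e-06]), 'eef_pos': array([ 179.06681455, -545.85217059,  241.41939238]), 'ee_rot': array([-3.13993258e+00, -3.63539409e-04,  3.16834069e-01]), 'ft_force': array([-0.39308422, -0.65078339, -0.54336763]), 'moment': array([ 0.03999292, -0.03451704,  0.0352817 ]), 'grip_width': 1.0006668721344878}
[[-7.970000e-01  5.110000e-01 -3.220000e-01  9.597490e+02]
 [ 6.050000e-01  6.780000e-01 -4.180000e-01  5.947070e+02]
 [ 5.000000e-03 -5.280000e-01 -8.490000e-01  1.187229e+03]
 [ 0.000000e+00  0.000000e+00  0.000000e+00  1.000000e+00]] 407.80708566853025
[[-2.100000e-02 -9.850000e-01  1.720000e-01  3.605010e+02]
 [-1.000000e+00  2.300000e-02  1.000000e-02  4.470700e+01]
 [-1.400000e-02 -1.720000e-01 -9.850000e-01  1.103436e+03]
 [ 0.000000e+00  0.000000e+00  0.000000e+00  1.000000e+00]] 425.325303117904
```

View pics/s0.png

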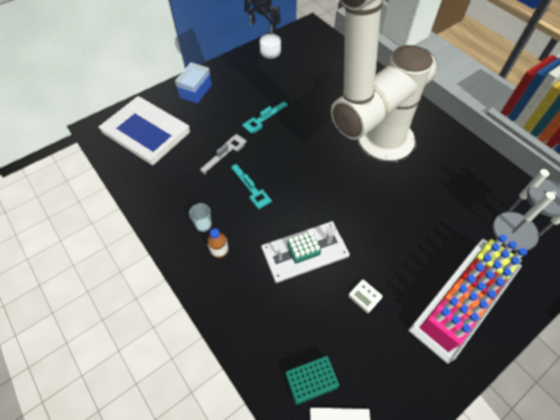

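View pics/t0.png

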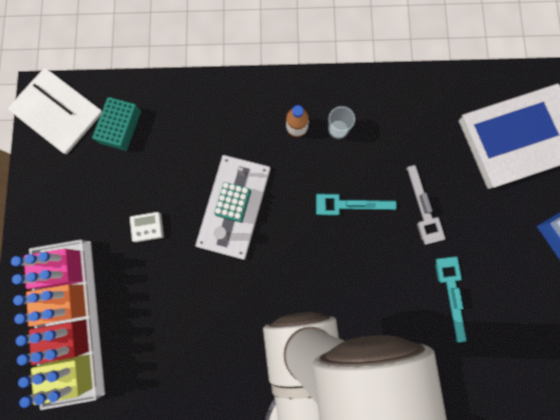

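Candidates for the bar: teal at top (355,205), teal at top (452,298), and steel-grey at top (425,205). The steel-grey one matches the description, so I'll check it and the tray in close crops.

```bash
python3 - <<'E'
from h import *
import pickle;a,b=pickle.load(open('c0.pkl','rb'))
def cr(c,u,v,s,k,):return cv2.resize(c['img'][v-s:v+s,u-s:u+s],None,fx=k,fy=k,interpolation=cv2.INTER_CUBIC)
f=lambda c,u,v,s:cv2.resize(cr(c,u,v,s,4),(400,300*400//300))[:400]
im=np.hstack([f(b,425,205,50),f(b,233,207,56)])
im2=np.hstack([f(a,224,154,36),f(a,305,250,48)])
cv2.imwrite('pics/crop.png',cv2.resize(np.vstack([im,im2]),(600,600)))
E
```

```text
(no output)
```

View pics/crop.png

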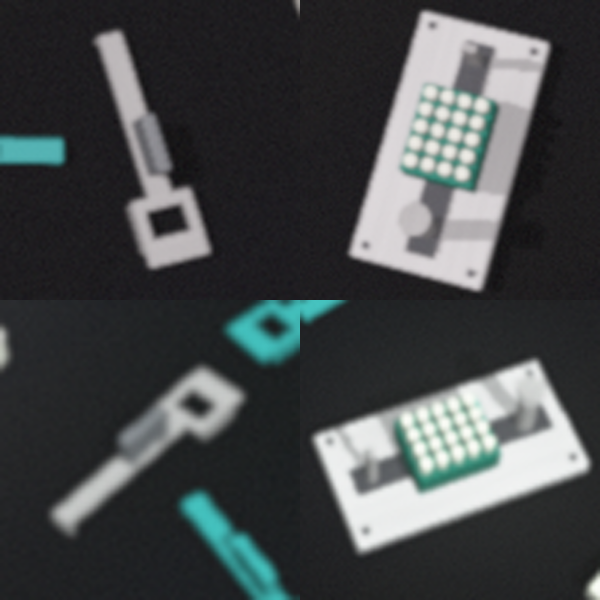

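The crop confirms it: the steel bar with its grey rib, eye at about top (431,228) and lip at (411,167). On the tray, the stud is at (220,232) and the post at (241,169).

```bash
python3 - <<'E'
from h import *
import pickle;a,b=pickle.load(open('c0.pkl','rb'))
def comp(c,u,v,rad,th=90):
    g=c['img'].min(2); m=(g>th).astype(np.uint8); mm=np.zeros_like(m); mm[v-rad:v+rad,u-rad:u+rad]=m[v-rad:v+rad,u-rad:u+rad]
    n,l,s,_=cv2.connectedComponentsWithStats(mm); i=1+np.argmax(s[1:,4]); return (l==i).astype(np.uint8)
eye=plane(b,431,228.5,12);tip=plane(b,411,167,12);print('eye',eye,'lip',tip,np.linalg.norm(eye-tip))
m=comp(b,427,205,50);k,_=cv2.findContours(m,0,2);r=cv2.minAreaRect(k[0]);print(r)
d=tip-eye;print('bar yaw',np.arctan2(d[1],d[0]), 'origin',eye+d/np.linalg.norm(d)*75)
m=comp(b,233,207,56,110);k,_=cv2.findContours(m,0,2);r=cv2.minAreaRect(k[0]);print(r)
P=np.array([plane(b,*q,18) for q in cv2.boxPoints(r)]);print(P,P.mean(0),[np.linalg.norm(P[i]-P[i-1]) for i in range(4)])
# stud head both views
p,e=two(b,(177+415/2.68-300/2.68,151+220/2.68),a,(257+(527-300)*96/300,202+(385-300)*96/300));print('stud head',p,e)
p,e=two(b,(177+(470-300)/2.68,151+47/2.68),a,(257+(371-300)*96/300,202+(455-300)*96/300));print('post',p,e)
for n,z,q in(('bottle',0,(297,125)),('beaker',0,(338,130)),('timer',0,(146,228))):print(n,plane(b,*q,z))
w=cam('wrist');print(np.round(w['cam_to_world'],3),w['fx'])
s=sensors.read_state();Rt=R.from_euler('xyz',s['ee_rot']).as_matrix();T=np.array(w['cam_to_world']);print(Rt.T@(T[:3,3]-s['eef_pos']),Rt.T@T[:3,:3])
E
```

```text
eye [ 479.78488311 -319.51562996   12.        ] lip [ 643.58387334 -280.16530179   12.        ] 168.45936461964058
((422.00006103515625, 204.00001525878906), (80.95430755615234, 22.76839828491211), 71.56504821777344)
bar yaw 0.2357676188562021 origin [ 552.71003212 -301.99642217   12.        ]
((232.35765075683594, 206.3197021484375), (51.56829833984375, 97.20785522460938), 15.679524421691895)
[[447.5833423  287.55761607  18.        ]
 [693.99340262 221.45349148  18.        ]
 [652.58403906  90.28411581  18.        ]
 [409.48232194 160.7342593   18.        ]] [550.91077648 190.00737066  18.        ] [np.float64(132.4230024450898), np.float64(255.12285886457923), np.float64(137.55050165784945), np.float64(253.1040647354982)]
stud head [472.51003447 209.15859652  92.00963728] 3.081956514094778
post [634.86867012 164.96159853  66.23218729] 3.7991070861250584
bottle [772.05517388  16.59668612   0.        ]
beaker [754.89715543 -94.13983651   0.        ]
timer [499.34037836 419.50501488   0.        ]
[[ 3.10000e-01 -9.16000e-01 -2.54000e-01  2.42318e+02]
 [-9.51000e-01 -3.00000e-01 -8.00000e-02 -5.26777e+02]
 [-3.00000e-03  2.66000e-01 -9.64000e-01  3.72934e+02]
 [ 0.00000e+00  0.00000e+00  0.00000e+00  1.00000e+00]] 361.9667179839412
[  66.11244069    1.30286865 -131.38478541] [[-0.00147256 -0.96393082 -0.26614884]
 [ 0.99999799 -0.0010567  -0.0017057 ]
 [ 0.00136294 -0.26615082  0.96393044]]
```

```bash
cat >> h.py <<'E'
def go(pos,rpy):
    s=sensors.read_state();A=R.from_euler('xyz',s['ee_rot'])
    d=A.inv().apply(np.array(pos)-s['eef_pos'])/1000; v=(A.inv()*R.from_euler('xyz',rpy)).as_rotvec(degrees=True)
    print('shift',d.round(4),'turn',v.round(2),'t',round(s['time'],2),'q',np.round(s['joint_positions'],2),'F',np.round(s['ft_force'],1))
E
python3 -c "
from h import *
go([540,-305,200],[np.pi,0,.236])"
python3 -m pendant '[{"x":0.05,"y":-0.014,"z":0.005,"az":0.6},{"x":0.107,"y":-0.03,"z":0.01,"az":1.2},{"x":0.165,"y":-0.046,"z":0.016,"az":1.8},{"x":0.223,"y":-0.062,"z":0.022,"az":2.4},{"x":0.28,"y":-0.078,"z":0.028,"az":3.0},{"x":0.337,"y":-0.094,"z":0.034,"az":3.6},{"x":0.39,"y":-0.108,"z":0.038,"az":4.2},{"x":0.419,"y":-0.115,"z":0.041,"az":4.6}]' 1
python3 -m pendant '[{},{}]' || true
python3 -c "
from h import *
import pickle
c=cam('wrist','w1.png');pickle.dump(c,open('w1.pkl','wb'));go([543,-304,80],[np.pi,0,.236])"
```

```text
shift [ 0.418  -0.1165  0.0418] turn [-0.08 -0.01  4.63] t 0.15 q [-1.46  0.16  1.6   0.    1.39 -0.21] F [ 0.2  0.1 -1.3]
shift [ 0.4212 -0.1164  0.1619] turn [-0.07 -0.01  4.63] t 0.2 q [-1.46  0.16  1.6  -0.    1.39 -0.21] F [0.6 0.6 0.7]invalid input at $[0]: expected keys x, y, z, ax, ay, az
invalid input at $[0]: expected keys x, y, z, ax, ay, az
```

View pics/w1.png

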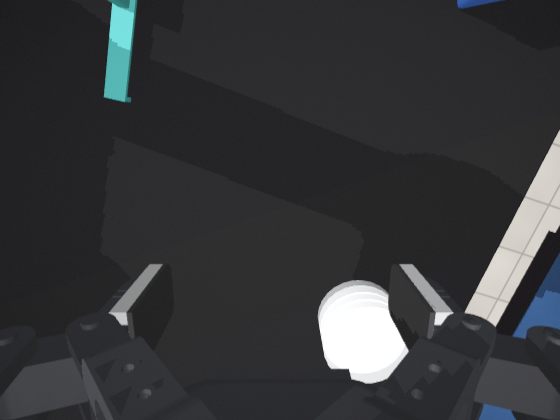

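The view shows teal at (120,50) and a white cup at (360,330). The arm had not moved because every row needs all six keys.

```bash

python3 -m pendant '[{"x":0.05,"y":-0.014,"z":0.005,"ax":0,"ay":0,"az":0.6},{"x":0.107,"y":-0.03,"z":0.01,"ax":0,"ay":0,"az":1.2},{"x":0.165,"y":-0.046,"z":0.016,"ax":0,"ay":0,"az":1.8},{"x":0.223,"y":-0.062,"z":0.022,"ax":0,"ay":0,"az":2.4},{"x":0.28,"y":-0.078,"z":0.028,"ax":0,"ay":0,"az":3.0},{"x":0.337,"y":-0.094,"z":0.034,"ax":0,"ay":0,"az":3.6},{"x":0.39,"y":-0.108,"z":0.038,"ax":0,"ay":0,"az":4.2},{"x":0.419,"y":-0.115,"z":0.041,"ax":0,"ay":0,"az":4.6}]' 1
python3 -m pendant '[{"x":0,"y":0,"z":0,"ax":0,"ay":0,"az":0},{"x":0,"y":0,"z":0,"ax":0,"ay":0,"az":0}]'
python3 -c "
from h import *
import pickle
c=cam('wrist','w2.png');pickle.dump(c,open('w2.pkl','wb'));go([543,-304,80],[np.pi,0,.236])"
```

```text
time: 1.2
eef_pos: [543.2, -304.0, 200.3]
ee_rot: [-3.14, -0.0, 0.239]
ft_force: [-1.0, -0.2, -1.3]
grip_width: 0.998
time: 1.45
eef_pos: [542.6, -304.2, 200.1]
ee_rot: [-3.139, 0.001, 0.239]
ft_force: [-1.2, -0.1, 1.0]
grip_width: 0.998
shift [ 0.0008 -0.0003  0.1203] turn [-0.11  0.03  0.11] t 1.5 q [-0.71  0.31  1.5   0.    1.33  0.63] F [-0.  -1.  -0.9]
```

View pics/w2.png

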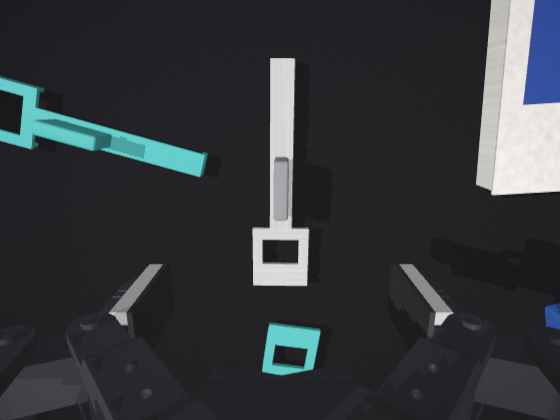

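The steel bar is seen clearly: lip at (283,60), rib at (281,188), eye at about (280,252).

```bash
python3 - <<'E'
from h import *
import pickle;c=pickle.load(open('w2.pkl','rb'))
hsv=cv2.cvtColor(c['img'],cv2.COLOR_BGR2HSV);g=c['img'].min(2)
m=((g>150)&(hsv[...,1]<40)).astype(np.uint8);m[:,:240]=0;m[:,320:]=0;m[300:]=0
for r in(62,75,100,140,225,232,238,250,270,280):
    x=np.where(m[r])[0];print(r,x.min(),x.max(),len(x))
x=np.where(m[250])[0];print('hole cols',x[:-1][np.diff(x)>2],x[1:][np.diff(x)>2])
for col in(256,280,284,305):
    y=np.where(m[:,col])[0];print(col,y.min(),y.max(),y[:-1][np.diff(y)>2],y[1:][np.diff(y)>2])
E
```

```text
62 270 294 25
75 270 293 24
100 270 293 24
140 270 292 23
225 270 290 21
232 253 308 56
238 253 307 55
250 253 307 19
270 253 306 54
280 253 306 54
hole cols [261] [298]
256 228 284 [] []
280 58 285 [156 239] [163 264]
284 58 285 [156 239] [163 264]
305 229 285 [] []
```

```bash
python3 - <<'E'
from h import *
import pickle;c=pickle.load(open('w2.pkl','rb'))
lip=plane(c,282.2,58,14);pe=plane(c,280,285.5,14);h1=plane(c,280.2,239.5,14)
print(lip,pe,np.linalg.norm(lip-pe)); d=(lip-pe)/np.linalg.norm(lip-pe);yaw=np.arctan2(d[1],d[0]);print('yaw',yaw)
print('hole x',np.dot(h1-lip,d)+95)
o=(pe+d*109.5+lip-d*95)/2;g=o-10*d;print('grip',g)
go([g[0],g[1],60],[np.pi,0,yaw]);go([g[0],g[1],28],[np.pi,0,yaw])
E
```

```text
[ 645.50063453 -281.32876627   14.        ] [ 445.8601842  -327.67673602   14.        ] 204.94985656974015
yaw 0.2281162462274237
hole x -62.611738420601824
grip [ 543.00165053 -305.12464432   14.        ]
shift [0.0005 0.0008 0.1403] turn [-0.11  0.03  0.56] t 1.5 q [-0.71  0.31  1.5   0.    1.33  0.63] F [-0.  -1.  -0.9]
shift [0.0006 0.0009 0.1723] turn [-0.11  0.03  0.56] t 1.5 q [-0.71  0.31  1.5   0.    1.33  0.63] F [-0.  -1.  -0.9]
```

```bash

python3 -m pendant '[{"x":0,"y":0,"z":0.045,"ax":0,"ay":0,"az":0.5},{"x":0,"y":0.001,"z":0.095,"ax":0,"ay":0,"az":0.5},{"x":0,"y":0.001,"z":0.14,"ax":0,"ay":0,"az":0.5},{"x":0.0005,"y":0.001,"z":0.165,"ax":0,"ay":0,"az":0.5},{"x":0.0005,"y":0.001,"z":0.172,"ax":0,"ay":0,"az":0.5},{"x":0.0005,"y":0.001,"z":0.172,"ax":0,"ay":0,"az":0.5}]' 1
python3 -m pendant '[{"x":0,"y":0,"z":0,"ax":0,"ay":0,"az":0},{"x":0,"y":0,"z":0,"ax":0,"ay":0,"az":0},{"x":0,"y":0,"z":0,"ax":0,"ay":0,"az":0},{"x":0,"y":0,"z":0,"ax":0,"ay":0,"az":0},{"x":0,"y":0,"z":0,"ax":0,"ay":0,"az":0},{"x":0,"y":0,"z":0,"ax":0,"ay":0,"az":0}]' -1
```

```text
time: 2.25
eef_pos: [542.8, -306.1, 29.0]
ee_rot: [-3.14, 0.0, 0.228]
ft_force: [-0.3, -0.2, -0.3]
grip_width: 0.998
time: 3.0
eef_pos: [543.0, -306.2, 29.3]
ee_rot: [-3.141, -0.0, 0.228]
ft_force: [0.1, 0.8, 2.0]
grip_width: 0.127
```

```bash
python3 -c "
from h import *
go([527,103,210],[np.pi,0,-.267])"
```

```text
shift [ 0.077  -0.4023 -0.1803] turn [-0.05  0.   28.38] t 3.0 q [-0.71  0.52  1.59  0.    1.03  0.63] F [0.1 0.8 2. ]
```

```bash

python3 -m pendant '[{"x":0,"y":0,"z":-0.03,"ax":0,"ay":0,"az":0},{"x":0,"y":-0.01,"z":-0.08,"ax":0,"ay":0,"az":0},{"x":0.005,"y":-0.045,"z":-0.12,"ax":0,"ay":0,"az":3},{"x":0.015,"y":-0.095,"z":-0.14,"ax":0,"ay":0,"az":7},{"x":0.027,"y":-0.15,"z":-0.15,"ax":0,"ay":0,"az":11},{"x":0.039,"y":-0.208,"z":-0.16,"ax":0,"ay":0,"az":15},{"x":0.051,"y":-0.265,"z":-0.17,"ax":0,"ay":0,"az":19},{"x":0.062,"y":-0.32,"z":-0.18,"ax":0,"ay":0,"az":23}]' -1
python3 -m pendant '[{"x":0.007,"y":-0.045,"z":0,"ax":0,"ay":0,"az":3},{"x":0.01,"y":-0.077,"z":0,"ax":0,"ay":0,"az":5},{"x":0.01,"y":-0.077,"z":0,"ax":0,"ay":0,"az":5}]' -1
python3 -c "
from h import *
import pickle
c=cam('wrist','w3.png');s=sensors.read_state();pickle.dump((c,s),open('w3.pkl','wb'));go([527,103,210],[np.pi,0,-.267])"
```

```text
time: 4.0
eef_pos: [530.3, 21.3, 209.4]
ee_rot: [-3.141, 0.001, -0.176]
ft_force: [1.1, -0.8, -1.3]
grip_width: 0.128
time: 4.38
eef_pos: [553.2, 97.4, 208.6]
ee_rot: [-3.141, 0.002, -0.259]
ft_force: [0.8, 0.4, -0.5]
grip_width: 0.127
shift [-0.0271  0.     -0.0013] turn [-0.01  0.13  0.37] t 4.42 q [-0.04  0.15  1.67  0.    1.32  1.79] F [-0.2 -0.2 -2.5]
```

View pics/w3.png

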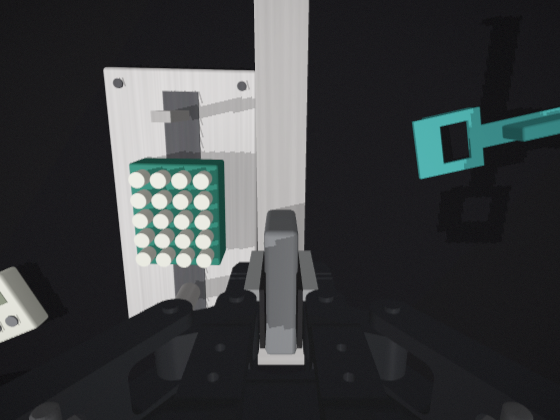

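The picture shows the post top at (161,117), the rack, and the tray's left edge. The stud is hidden behind the fingers, so I'll back off along the tray to see it.

```bash

python3 -m pendant '[{"x":-0.04,"y":0,"z":0,"ax":0,"ay":0,"az":0},{"x":-0.085,"y":0,"z":0,"ax":0,"ay":0,"az":0},{"x":-0.11,"y":0,"z":0,"ax":0,"ay":0,"az":0},{"x":-0.11,"y":0,"z":0,"ax":0,"ay":0,"az":0}]' -1
python3 -c "
from h import *
import pickle
c=cam('wrist','w4.png');s=sensors.read_state();pickle.dump((c,s),open('w4.pkl','wb'));go([527,103,210],[np.pi,0,-.267])
cv2.imwrite('pics/w4b.png',cv2.resize(c['img'][0:300,60:340],None,fx=2,fy=2,interpolation=cv2.INTER_CUBIC))"
```

```text
time: 4.92
eef_pos: [445.6, 123.8, 208.5]
ee_rot: [3.141, 0.003, -0.261]
ft_force: [-0.0, -0.5, -1.4]
grip_width: 0.131
shift [ 0.0828 -0.0008 -0.0013] turn [0.01 0.09 0.33] t 4.97 q [ 0.01 -0.11  1.94  0.    1.32  1.84] F [ 0.1  0.1 -0.3]
```

View pics/w4b.png

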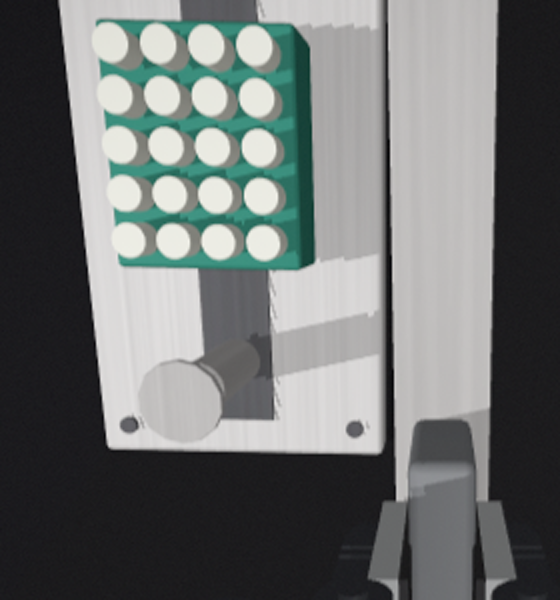

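Stud head is a circle at about (150,200), and the near tray screws are at (124,212) and (237,214).

```bash
python3 - <<'E'
from h import *
import pickle;c3,s3=pickle.load(open('w3.pkl','rb'));c4,s4=pickle.load(open('w4.pkl','rb'))
# screws
sc=[plane(c3,118,83,18),plane(c3,242,86,18),plane(c4,124.5,212,18),plane(c4,237.5,214.5,18)]
for q in sc:print(q.round(1))
f=(sc[0]+sc[1])/2;n=(sc[2]+sc[3])/2;d=f-n;L=np.linalg.norm(d);yaw=np.arctan2(d[1],d[0]);print('tray yaw',yaw,'ctr',(f+n)/2,L,[np.arctan2(*(sc[i+2]-sc[i])[[1,0]])+0 for i in(0,1)])
# head
g=c4['img'];hv=cv2.cvtColor(g,cv2.COLOR_BGR2GRAY)
cs=cv2.HoughCircles(cv2.medianBlur(hv[150:240,100:200],3),cv2.HOUGH_GRADIENT,1,30,param1=80,param2=10,minRadius=17,maxRadius=25);print(cs+np.array([100,150,0]) if cs is not None else None)
head=plane(c4,150.2,200.5,95);print('head',head)
w=c3['img'][105:130,140:185];m=(cv2.cvtColor(w,cv2.COLOR_BGR2GRAY));print(m[::2,::2])
u=d/L;v=np.array([-u[1],u[0],0])
for nme,q in(('head',head),('post',plane(c3,161,117,75))):
    r=q-(f+n)/2;print(nme,q.round(1),'tray x,y',r@u,r@v)
# bar edges in tool frame
for c,s in((c3,s3),(c4,s4)):
    A=R.from_euler('xyz',s['ee_rot'])
    for row in(4,100,180):
        gg=cv2.cvtColor(c['img'],cv2.COLOR_BGR2GRAY)[row-2:row+3].mean(0);dg=np.gradient(gg)
        l=245+np.argmax(dg[245:268]);r=295+np.argmin(dg[295:318]);z=s['eef_pos'][2]-15.3
        P=[A.inv().apply(plane(c,k,row,z)-s['eef_pos']) for k in(l,r)];print(row,l,r,P[0].round(1),P[1].round(1))
E
```

```text
[672.1 206.2  18. ]
[642.8 105.9  18. ]
[457.  268.9  18. ]
[427.6 168.5  18. ]
tray yaw -0.2834198120395048 ctr [549.85576799 187.37509837  18.        ] 224.07593203380796 [np.float64(2.8579262477982565), np.float64(2.858419303106392)]
[[[150.5        199.5         21.79999924]]]
head [472.92514101 209.18741863  95.        ]
[[215 217 214 214 214 216 217 219 216 217 218 215 100  96  99  96  97  99
   98  96  97  97  96]
 [215 217 215 214 214 217 217 219 216 218 218 219 102  94  97  97  97  99
   99  96  97  91  84]
 [215 217 215 214 214 216 216 218 216 218 218 219 104  95  97  98  98  98
   88  75  73  73  73]
 [216 218 215 213 214 204 189 188 181 174 173 175 172 173 171 117  95  95
   96  96  96  95  94]
 [217 218 215 214 214 204 185 186 188 188 186 188 188 190 190 133  94  94
   94  95  95  94  94]
 [217 218 216 214 214 207 185 186 188 188 186 188 188 190 191 143  94  95
   94  95  94  94  94]
 [218 217 216 215 214 211 186 185 188 188 186 188 187 189 191 147  94  93
   94  95  94  94  95]
 [219 217 217 214 215 212 186 184 188 188 186 188 187 189 191 162  94  95
   95  94  95  95  
[... 217 characters left out ...]
15 215 215 217 219 217 214 217 164  96  96 100  97 100
   99  97  97  98  97]
 [219 215 217 214 215 215 214 217 218 217 214 217 175  97  96  99  97 101
  100  97  96  98  97]
 [219 215 218 215 215 215 215 217 219 217 215 217 188  97  98  98  96  99
  100  97  97  96  96]]
head [472.9 209.2  95. ] tray x,y -79.96107083524507 -0.5708189424781658
post [633.2 162.6  75. ] tray x,y 86.92825472840335 -0.493036879618586
4 253 308 [103.2  -9.8  15.1] [103.1  10.2  15.1]
100 255 307 [69.7 -9.7 15.1] [69.7 10.5 15.1]
180 257 305 [38.1 -9.5 15.2] [38.1 10.3 15.2]
4 254 308 [102.1  -7.9  15.1] [102.   11.7  15.1]
100 255 307 [68.7 -8.2 15.2] [68.7 12.  15.2]
180 256 305 [37.2 -8.4 15.2] [37.2 11.7 15.2]
```

```bash
cat >> h.py <<'E'
def tr(S,yaw,x,y,z,tilt):
    s=sensors.read_state();A=R.from_euler('xyz',s['ee_rot'])
    u=np.array([np.cos(yaw),np.sin(yaw)]);v=np.array([-u[1],u[0]])
    p=np.r_[np.array(S)[:2]+x*u+y*v,z]; B=R.from_euler('xyz',[np.pi,0,yaw])*R.from_euler('y',tilt,degrees=True)
    r=s['eef_pos'][:2]-np.array(S)[:2]
    print('to',p.round(1),'shift',(A.inv().apply(p-s['eef_pos'])/1000).round(4),'turn',(A.inv()*B).as_rotvec(degrees=True).round(2),'now x,y,z',(r@u).round(2),(r@v).round(2),s['eef_pos'][2].round(1),'off',(R.inv(B)*A).as_rotvec(degrees=True).round(2),'t',s['time'],'F',s['ft_force'].round(1))
E
python3 - <<'E'
from h import *
import pickle
for k in range(2):
    s=sensors.read_state();c=cam('wrist')
    A=R.from_euler('xyz',s['ee_rot']);print(s['eef_pos'].round(2),s['ee_rot'].round(4))
    hv=cv2.cvtColor(c['img'],cv2.COLOR_BGR2GRAY)
    cs=cv2.HoughCircles(cv2.medianBlur(hv[150:240,100:200],3),cv2.HOUGH_GRADIENT,1,30,param1=80,param2=10,minRadius=17,maxRadius=25);q=cs[0,0]+[100,150,0]
    print(q,A.inv().apply(plane(c,q[0],q[1],95)-s['eef_pos']), plane(c,q[0],q[1],95))
    for row in(10,100):
        gg=hv[row-2:row+3].astype(float).mean(0);dg=np.gradient(gg);l=245+np.argmax(dg[245:268]);r=295+np.argmin(dg[295:318])
        print(A.inv().apply(plane(c,(l+r)/2,row,s['eef_pos'][2]-15.3)-s['eef_pos']))
tr([472.9,209.2],-.2845,32.4,0,215,35);tr([472.9,209.2],-.2845,-20,-80,215,35)
E
```

```text
[446.79 123.6  208.88] [ 3.1415e+00  1.5000e-03 -2.6120e-01]
[152.5        201.5         21.10000038] [  3.89534775 -88.16900604 113.86357257] [473.14295049 207.80376626  95.        ]
[101.42958356   1.87570846  15.14315595]
[69.93465988  1.84028089 15.19191391]
[447.41 123.54 209.05] [-3.1416e+00  1.3000e-03 -2.6150e-01]
[152.5 202.5  21. ] [  3.14169697 -88.30486925 114.0505475 ] [473.12878812 208.07074058  95.        ]
[101.44874907   1.88504118  15.17192939]
[69.94800607  1.84834343 15.21169893]
to [504.  200.1 215. ] shift [ 0.0346 -0.0885 -0.006 ] turn [-0.4  35.08  1.27] now x,y,z -0.19 -89.26 209.1 off [  0.4  -35.08  -1.27] t 5.075 F [ 0.3 -0.5 -0.8]
to [431.2 138.  215. ] shift [-0.0196 -0.0097 -0.0059] turn [-0.4  35.08  1.27] now x,y,z -0.19 -89.26 209.1 off [  0.4  -35.08  -1.27] t 5.075 F [ 0.3 -0.5 -0.8]
```

```bash
python3 - <<'E'
from h import *
s=sensors.read_state();c=cam('wrist','w5.png');hv=cv2.cvtColor(c['img'],cv2.COLOR_BGR2GRAY)
print(s['eef_pos'],s['time'])
for r in(196,200,204):print(r,hv[r,120:180])
for k in(140,146,150):print(k,hv[170:230,k])
E
```

```text
[447.6651534  123.58627151 209.06573373] 5.075
196 [218 218 219 218 218 218 223 219 214 211 214 208 194 191 190 191 192 193
 192 193 196 194 190 187 187 189 190 191 191 190 191 191 190 191 192 191
 193 192 191 191 190 190 189 189 190 190 189 189 176 134 100 131 148 101
  96  96  97  97  98  99]
200 [218 218 218 219 217 218 220 220 216 211 202 194 193 191 190 190 191 192
 193 192 196 196 191 188 187 188 190 191 191 190 191 191 189 191 192 191
 193 193 191 191 191 190 189 190 190 190 189 187 190 190 185 124 108 111
 100  99 100  98  98  96]
204 [218 218 219 219 218 217 219 222 218 212 209 193 194 192 190 189 190 192
 192 191 194 196 193 189 187 187 189 190 191 190 190 192 191 191 193 191
 193 193 191 190 191 191 190 190 190 190 190 187 189 190 191 153 102  97
  96  96  95  95  96  97]
140 [222 222 222 222 222 221 221 221 221 221 221 221 221 221 220 203 191 195
 195 195 195 196 196 196 196 196 196 196 196 195 196 195 195 194 194 194
 193 193 193 192 192 191 191 192 191 191 191 191 191 192 203 213 217 217
 217 212 207 155  29  26]
146 [217 218 218 218 218 218 219 219 220 220 219 220 219 194 163 181 192 190
 190 190 190 190 190 190 189 189 190 190 190 190 190 190 189 189 189 189
 188 189 188 188 189 188 187 187 187 187 187 187 187 187 187 187 187 206
 216 212 207 155  29  28]
150 [217 217 218 218 218 218 218 219 219 219 220 220 196 142 167 190 192 192
 192 192 192 192 192 192 192 192 191 191 191 191 191 191 191 190 190 190
 191 190 189 188 188 189 189 189 189 189 190 189 190 189 189 189 189 193
 207 211 200 143  29  27]
```

```bash
python3 - <<'E'
from h import *
s=sensors.read_state();c=cam('wrist')
A=R.from_euler('xyz',s['ee_rot']);p=plane(c,150.6,203.3,95);t=A.inv().apply(p-s['eef_pos']);print(t,p,s['eef_pos'])
t[1]-=1.86;S=s['eef_pos']+A.apply(t);print('S',S)
tr(S,-.2845,-10,-85,215,35)
tr(S,-.2845,32,0,215,35)
E
```

```text
[  2.56693577 -89.68832883 114.04184593] [473.23368465 209.69680283  95.        ] [447.73811391 123.6639613  209.03707363]
S [473.71468821 211.49353195  95.0001831 ]
to [440.3 132.7 215. ] shift [-0.0095 -0.0067 -0.006 ] turn [-0.41 35.11  1.27] now x,y,z -0.37 -91.52 209.0 off [  0.41 -35.11  -1.27] t 5.175 F [ 0.5  0.6 -2.8]
to [504.4 202.5 215. ] shift [ 0.0345 -0.0907 -0.0061] turn [-0.41 35.11  1.27] now x,y,z -0.37 -91.52 209.0 off [  0.41 -35.11  -1.27] t 5.175 F [ 0.5  0.6 -2.8]
```

```bash

python3 -m pendant '[{"x":-0.005,"y":0,"z":-0.005,"ax":-0.1,"ay":7,"az":0.3},{"x":-0.01,"y":0,"z":-0.006,"ax":-0.2,"ay":16,"az":0.6},{"x":-0.01,"y":0,"z":-0.006,"ax":-0.3,"ay":25,"az":0.9},{"x":-0.005,"y":-0.005,"z":-0.006,"ax":-0.4,"ay":33,"az":1.2},{"x":0.005,"y":-0.02,"z":-0.006,"ax":-0.4,"ay":35.1,"az":1.3},{"x":0.018,"y":-0.05,"z":-0.006,"ax":-0.4,"ay":35.1,"az":1.3},{"x":0.03,"y":-0.08,"z":-0.006,"ax":-0.4,"ay":35.1,"az":1.3},{"x":0.0345,"y":-0.0907,"z":-0.006,"ax":-0.4,"ay":35.1,"az":1.3}]' -1
python3 -m pendant '[{"x":0,"y":0,"z":0,"ax":0,"ay":0,"az":0},{"x":0,"y":0,"z":0,"ax":0,"ay":0,"az":0}]'
python3 - <<'E'
from h import *
tr([473.7,211.5],-.2845,32.4,0,165,35)
a=cam('scene');b=cam('top')
f=lambda c,u,v,s:cv2.resize(c['img'][v-s:v+s,u-s:u+s],(400,400),interpolation=cv2.INTER_CUBIC)
cv2.imwrite('pics/h.png',np.hstack([f(a,315,235,50),f(b,228,205,60)]))
E
```

```text
time: 6.18
eef_pos: [505.5, 203.3, 214.7]
ee_rot: [3.141, -0.61, -0.284]
ft_force: [-0.3, -0.5, -1.3]
grip_width: 0.127
time: 6.42
eef_pos: [505.1, 202.6, 214.4]
ee_rot: [3.14, -0.609, -0.284]
ft_force: [-0.2, 0.4, -1.8]
grip_width: 0.131
to [504.8 202.4 165. ] shift [-0.0284  0.0002  0.0404] turn [0.07 0.09 0.01] now x,y,z 32.62 0.26 214.4 off [-0.07 -0.09 -0.01] t 6.425 F [-0.2  0.4 -1.8]
```

View pics/h.png

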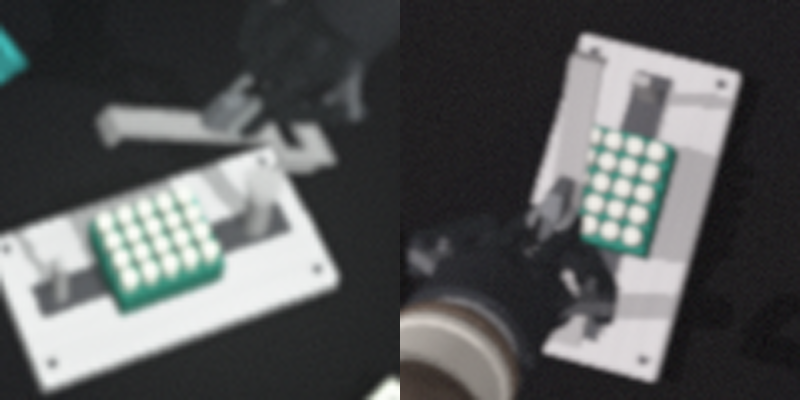

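The bar is tilted in the air, lip end at about top (183,154) and eye end by the stud. I'll check that the apparent offset is only height parallax.

```bash
python3 - <<'E'
from h import *
import pickle;a,b=pickle.load(open('c0.pkl','rb'))
s=sensors.read_state();A=R.from_euler('xyz',s['ee_rot'])
for n,p in(('lipL',(105.2,10,15.3)),('lipR',(105.2,-10,15.3)),('edge',(-77.3,0,17.3)),('padL',(-99.3,-26,15.3)),('padR',(-99.3,26,15.3))):
    P=s['eef_pos']+A.apply(p);qa=proj(a,P);qb=proj(b,P)
    print(n,P.round(1),'crop scene',((qa-[265,185])*4).round(),'crop top',((qb-[168,145])*400/120+[400,0]).round())
E
```

```text
lipL [593.4 166.3 262.3] crop scene [108. 104.] crop top [600.  65.]
lipR [599.1 185.5 262.3] crop scene [119. 129.] crop top [569.  57.]
edge [453.8 217.6 156.2] crop scene [297. 129.] crop top [546. 310.]
padL [442.7 247.9 145.2] crop scene [334. 158.] crop top [505. 329.]
padR [428.  198.  145.2] crop scene [303. 101.] crop top [578. 349.]
```

```bash

python3 -m pendant '[{"x":-0.008,"y":0,"z":0.0115,"ax":0,"ay":0,"az":0},{"x":-0.0172,"y":0,"z":0.0246,"ax":0,"ay":0,"az":0},{"x":-0.0242,"y":0.0002,"z":0.0344,"ax":0,"ay":0,"az":0},{"x":-0.0284,"y":0.0003,"z":0.0404,"ax":0,"ay":0,"az":0},{"x":-0.0315,"y":0.0003,"z":0.045,"ax":0,"ay":0,"az":0},{"x":-0.0350,"y":0.0003,"z":0.05,"ax":0,"ay":0,"az":0},{"x":-0.0385,"y":0.0003,"z":0.055,"ax":0,"ay":0,"az":0},{"x":-0.04,"y":0.0003,"z":0.0571,"ax":0,"ay":0,"az":0}]' -1
python3 -m pendant '[{"x":0,"y":0,"z":0,"ax":0,"ay":0,"az":0},{"x":0,"y":0,"z":0,"ax":0,"ay":0,"az":0}]'
python3 - <<'E'
from h import *
tr([473.7,211.5],-.2845,48.2,0,144.7,35)
a=cam('scene')
f=lambda c,u,v,s:cv2.resize(c['img'][v-s:v+s,u-s:u+s],(600,600),interpolation=cv2.INTER_CUBIC)
cv2.imwrite('pics/h2.png',f(a,322,232,30))
E
```

```text
time: 7.52
eef_pos: [504.7, 202.3, 144.4]
ee_rot: [3.14, -0.609, -0.284]
ft_force: [-0.6, 0.8, -1.1]
grip_width: 0.131
time: 7.78
eef_pos: [504.9, 202.3, 144.7]
ee_rot: [3.141, -0.61, -0.285]
ft_force: [-0.5, 0.3, -0.8]
grip_width: 0.126
to [520.  198.  144.7] shift [ 0.0128 -0.0001  0.009 ] turn [ 0.05  0.06 -0.  ] now x,y,z 32.54 -0.05 144.7 off [-0.05 -0.06  0.  ] t 7.775 F [-0.5  0.3 -0.8]
```

View pics/h2.png

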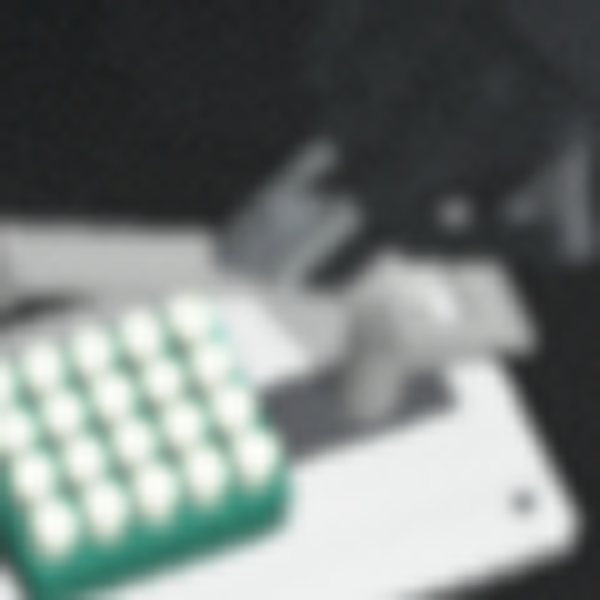

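No contact on the way down, and the head (400,300) sits inside the eye. Next I'll draw the bar toward the post.

```bash

python3 -m pendant '[{"x":0.0025,"y":0,"z":0.0017,"ax":0,"ay":0,"az":0},{"x":0.005,"y":0,"z":0.0034,"ax":0,"ay":0,"az":0},{"x":0.0074,"y":0,"z":0.0052,"ax":0,"ay":0,"az":0},{"x":0.0098,"y":0,"z":0.0069,"ax":0,"ay":0,"az":0},{"x":0.0098,"y":0,"z":0.0069,"ax":0,"ay":0,"az":0}]' -1
python3 -m pendant '[{"x":0.0008,"y":0,"z":0.0006,"ax":0,"ay":0,"az":0},{"x":0.0016,"y":0,"z":0.0011,"ax":0,"ay":0,"az":0},{"x":0.0016,"y":0,"z":0.0011,"ax":0,"ay":0,"az":0}]' -1
python3 -c "
from h import *
tr([473.7,211.5],-.2845,48.2,0,144.7,35)"
```

```text
time: 8.45
eef_pos: [516.7, 198.8, 144.8]
ee_rot: [3.141, -0.61, -0.285]
ft_force: [0.7, -0.2, -1.4]
grip_width: 0.123
time: 8.82
eef_pos: [518.6, 198.3, 144.8]
ee_rot: [3.141, -0.61, -0.285]
ft_force: [-0.9, 0.4, -2.0]
grip_width: 0.125
to [520.  198.  144.7] shift [ 0.0011 -0.0001  0.0009] turn [ 0.05  0.05 -0.03] now x,y,z 46.79 -0.08 144.8 off [-0.05 -0.05  0.03] t 8.825 F [-0.9  0.4 -2. ]
```

```bash

for i in 1 2; do python3 -m pendant '[{"x":0.0008,"y":0,"z":0.0006,"ax":0,"ay":0,"az":0},{"x":0.0008,"y":0,"z":0.0006,"ax":0,"ay":0,"az":0}]' -1; done
python3 -c "
from h import *
tr([473.7,211.5],-.2845,48.2,0,144.7,35)"
```

```text
time: 9.07
eef_pos: [519.3, 198.0, 144.6]
ee_rot: [3.141, -0.609, -0.285]
ft_force: [-0.8, 0.6, -0.8]
grip_width: 0.126
time: 9.32
eef_pos: [519.9, 197.8, 144.2]
ee_rot: [3.141, -0.609, -0.285]
ft_force: [-3.0, 1.4, 0.3]
grip_width: 0.126
to [520.  198.  144.7] shift [ 0.0003 -0.0002 -0.0004] turn [ 0.08  0.13 -0.04] now x,y,z 48.21 -0.2 144.2 off [-0.08 -0.13  0.04] t 9.325 F [-3.   1.4  0.3]
```

```bash

python3 -m pendant '[{"x":0.0009,"y":0,"z":0.0003,"ax":0,"ay":0,"az":0},{"x":0.0009,"y":0,"z":0.0003,"ax":0,"ay":0,"az":0}]' -1
python3 -c "
from h import *
tr([473.7,211.5],-.2845,48.2,0,144.7,35)"
```

```text
time: 9.57
eef_pos: [520.3, 197.6, 144.1]
ee_rot: [3.141, -0.607, -0.286]
ft_force: [-4.9, 1.9, 1.0]
grip_width: 0.128
to [520.  198.  144.7] shift [ 0.     -0.0002 -0.0007] turn [ 0.09  0.2  -0.05] now x,y,z 48.59 -0.22 144.1 off [-0.09 -0.2   0.05] t 9.575 F [-4.9  1.9  1. ]
```

Contact with the neck at 5 N, at exactly the predicted edge position. Next, work out the levelling arc about that edge.

```bash
cat >> h.py <<'E'
def arc(S,yaw,wp,cx=-4.0,y=-.2):
    s=sensors.read_state();A=R.from_euler('xyz',s['ee_rot'])
    u=np.array([np.cos(yaw),np.sin(yaw)]);v=np.array([-u[1],u[0]])
    for th,cz in wp:
        t=np.radians(th);X=cx+77.3*np.cos(t)-19.3*np.sin(t);Z=cz+77.3*np.sin(t)+19.3*np.cos(t)
        p=np.r_[np.array(S)+X*u+y*v,Z];B=R.from_euler('xyz',[np.pi,0,yaw])*R.from_euler('y',th,degrees=True)
        print(th,cz,(A.inv().apply(p-s['eef_pos'])/1000).round(4),(A.inv()*B).as_rotvec(degrees=True).round(1))
E
python3 -c "
from h import *
arc([473.7,211.5],-.2845,[(32,84.1),(28.5,84),(25,83.5),(21.5,83),(18,82),(14.5,81),(11,80),(8,79)])"
```

```text
32 84.1 [ 0.0007 -0.      0.0037] [ 0.1 -2.8 -0.1]
28.5 84 [ 0.0015 -0.      0.0086] [ 0.1 -6.3 -0.1]
25 83.5 [ 0.0017 -0.      0.0139] [ 0.1 -9.8 -0.1]
21.5 83 [ 0.0016 -0.0001  0.0191] [  0.1 -13.3  -0.1]
18 82 [ 0.001  -0.0001  0.0248] [  0.1 -16.8  -0.1]
14.5 81 [ 0.     -0.0001  0.0305] [  0.1 -20.3  -0.1]
11 80 [-0.0012 -0.0001  0.0361] [  0.1 -23.8  -0.1]
8 79 [-0.0026 -0.0001  0.041 ] [  0.1 -26.8  -0.1]
```

```bash

python3 -m pendant '[{"x":0.0007,"y":0,"z":0.0037,"ax":0.1,"ay":-2.8,"az":-0.1},{"x":0.0015,"y":0,"z":0.0086,"ax":0.1,"ay":-6.3,"az":-0.1},{"x":0.0017,"y":0,"z":0.0139,"ax":0.1,"ay":-9.8,"az":-0.1},{"x":0.0016,"y":0,"z":0.0191,"ax":0.1,"ay":-13.3,"az":-0.1},{"x":0.001,"y":0,"z":0.0248,"ax":0.1,"ay":-16.8,"az":-0.1},{"x":0,"y":0,"z":0.0305,"ax":0.1,"ay":-20.3,"az":-0.1},{"x":-0.0012,"y":0,"z":0.0361,"ax":0.1,"ay":-23.8,"az":-0.1},{"x":-0.0026,"y":0,"z":0.041,"ax":0.1,"ay":-26.8,"az":-0.1}]' -1
python3 -m pendant '[{"x":0,"y":0,"z":0,"ax":0,"ay":0,"az":0}]'
python3 -c "
from h import *
tr([473.7,211.5],-.2845,69.9,-.2,108.8,8)
arc([473.7,211.5],-.2845,[(8,79),(7,77.5),(6,76.5),(5,76.1),(4,75.8)])"
```

```text
time: 10.58
eef_pos: [539.8, 191.6, 108.6]
ee_rot: [3.141, -0.135, -0.284]
ft_force: [-5.4, 1.8, 3.0]
grip_width: 0.129
time: 10.7
eef_pos: [539.3, 191.2, 107.6]
ee_rot: [3.14, -0.132, -0.284]
ft_force: [-1.5, 1.2, -2.6]
grip_width: 0.127
to [540.7 191.7 108.8] shift [ 0.0014 -0.0009 -0.0011] turn [0.11 0.43 0.02] now x,y,z 68.64 -1.08 107.6 off [-0.11 -0.43 -0.02] t 10.7 F [-1.5  1.2 -2.6]
8 79 [ 0.0014 -0.0009 -0.0011] [0.1 0.4 0. ]
7 77.5 [ 0.0015 -0.0009  0.0017] [ 0.1 -0.6  0. ]
6 76.5 [ 0.0017 -0.0009  0.0041] [ 0.1 -1.6  0. ]
5 76.1 [ 0.0019 -0.0009  0.0058] [ 0.1 -2.6  0. ]
4 75.8 [ 0.0022 -0.0009  0.0075] [ 0.1 -3.6  0. ]
```

```bash

python3 -m pendant '[{"x":0.0008,"y":-0.0004,"z":0.0004,"ax":0.1,"ay":0,"az":0},{"x":0.0015,"y":-0.0009,"z":0.0017,"ax":0.1,"ay":-0.6,"az":0},{"x":0.0018,"y":-0.0009,"z":0.003,"ax":0.1,"ay":-1.1,"az":0},{"x":0.002,"y":-0.0009,"z":0.0041,"ax":0.1,"ay":-1.6,"az":0},{"x":0.0022,"y":-0.0009,"z":0.0058,"ax":0.1,"ay":-2.6,"az":0},{"x":0.0025,"y":-0.0009,"z":0.0075,"ax":0.1,"ay":-3.6,"az":0},{"x":0.0025,"y":-0.0009,"z":0.0075,"ax":0.1,"ay":-3.6,"az":0}]' -1
python3 -c "
from h import *
tr([473.7,211.5],-.2845,71.8,-.2,100.5,4)
arc([473.7,211.5],-.2845,[(4,75.6),(3,75.4),(2,75.2),(1,75.1),(0,75)])"
```

```text
time: 11.58
eef_pos: [541.4, 191.1, 100.0]
ee_rot: [3.14, -0.065, -0.284]
ft_force: [-7.1, 1.5, 1.6]
grip_width: 0.13
to [542.6 191.2 100.5] shift [ 0.0011 -0.0003 -0.0004] turn [0.08 0.25 0.02] now x,y,z 70.73 -0.54 100.0 off [-0.08 -0.25 -0.02] t 11.575 F [-7.1  1.5  1.6]
4 75.6 [ 0.0011 -0.0003 -0.0002] [0.1 0.3 0. ]
3 75.4 [ 0.0014 -0.0003  0.0014] [ 0.1 -0.7  0. ]
2 75.2 [ 0.0017 -0.0003  0.0029] [ 0.1 -1.7  0. ]
1 75.1 [ 0.0019 -0.0003  0.0044] [ 0.1 -2.7  0. ]
0 75 [ 0.0022 -0.0004  0.0059] [ 0.1 -3.7  0. ]
```

```bash
python3 - <<'E'
from h import *
arc([473.7,211.5],-.2845,[(4,75.6),(3,75.4),(2,75.2),(1,75.1),(0,75)],cx=-4.8)
a=cam('scene');b=cam('top')
f=lambda c,u,v,s:cv2.resize(c['img'][v-s:v+s,u-s:u+s],(400,400),interpolation=cv2.INTER_CUBIC)
cv2.imwrite('pics/h3.png',np.hstack([f(a,303,245,45),f(b,233,195,50)]))
E
```

```text
4 75.6 [ 0.0003 -0.0003 -0.0002] [0.1 0.3 0. ]
3 75.4 [ 0.0006 -0.0003  0.0013] [ 0.1 -0.7  0. ]
2 75.2 [ 0.0009 -0.0003  0.0029] [ 0.1 -1.7  0. ]
1 75.1 [ 0.0011 -0.0003  0.0043] [ 0.1 -2.7  0. ]
0 75 [ 0.0014 -0.0004  0.0058] [ 0.1 -3.7  0. ]
```

View pics/h3.png

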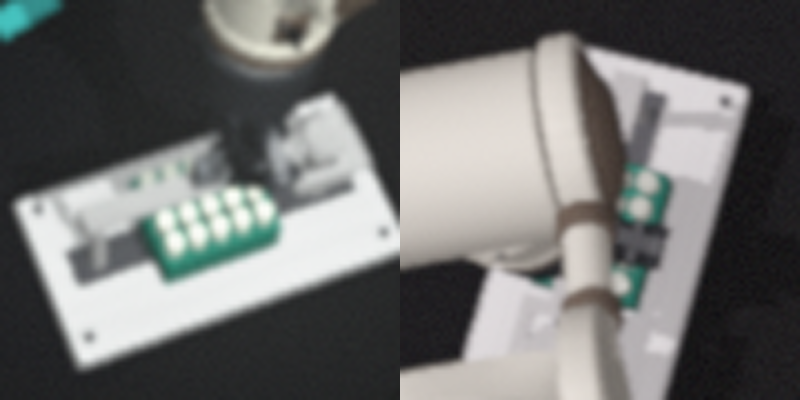

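The bar is over the stud and its lip end is just beyond the post top, at about (75,210). Continue lowering gently with light draw.

```bash

python3 -m pendant '[{"x":0.0005,"y":-0.0003,"z":0,"ax":0.1,"ay":0,"az":0},{"x":0.0006,"y":-0.0003,"z":0.0008,"ax":0.1,"ay":-0.4,"az":0},{"x":0.0007,"y":-0.0003,"z":0.0013,"ax":0.1,"ay":-0.7,"az":0},{"x":0.0008,"y":-0.0003,"z":0.0021,"ax":0.1,"ay":-1.2,"az":0},{"x":0.0009,"y":-0.0003,"z":0.0029,"ax":0.1,"ay":-1.7,"az":0},{"x":0.0009,"y":-0.0003,"z":0.0029,"ax":0.1,"ay":-1.7,"az":0}]' -1
python3 -c "
from h import *
print(sensors.read_state()['moment'])
tr([473.7,211.5],-.2845,71.8,-.2,100.5,2)
arc([473.7,211.5],-.2845,[(2,75.2),(1,75.1),(0,75)],cx=-4.8)"
```

```text
time: 12.42
eef_pos: [542.0, 191.2, 97.3]
ee_rot: [3.141, -0.035, -0.284]
ft_force: [-5.6, 0.9, 1.2]
grip_width: 0.127
[0.20105791 1.19942518 0.07185615]
to [542.6 191.2 100.5] shift [ 0.0006 -0.0001 -0.0032] turn [0.02 0.02 0.06] now x,y,z 71.27 -0.31 97.3 off [-0.02 -0.02 -0.06] t 12.425 F [-5.6  0.9  1.2]
2 75.2 [ 0.0005 -0.0001  0.0001] [0.  0.  0.1]
1 75.1 [ 0.0008 -0.0001  0.0016] [ 0.  -1.   0.1]
0 75 [ 0.0011 -0.0001  0.003 ] [ 0.  -2.   0.1]
```

```bash

python3 -m pendant '[{"x":0.0004,"y":0,"z":0.0007,"ax":0,"ay":-0.5,"az":0.1},{"x":0.0006,"y":0,"z":0.0015,"ax":0,"ay":-1,"az":0.1},{"x":0.0007,"y":0,"z":0.0022,"ax":0,"ay":-1.5,"az":0.1},{"x":0.0008,"y":0,"z":0.0028,"ax":0,"ay":-2,"az":0.1},{"x":0.0008,"y":0,"z":0.003,"ax":0,"ay":-2,"az":0.1}]' -1
python3 -c "
from h import *
print(sensors.read_state()['moment'])
arc([473.7,211.5],-.2845,[(0,75),(0,74)],cx=-4.8)"
```

```text
time: 13.05
eef_pos: [542.5, 191.0, 94.5]
ee_rot: [3.141, 0.002, -0.285]
ft_force: [-7.5, 1.5, 3.9]
grip_width: 0.129
[ 0.14633096  1.23183274 -0.00403474]
0 75 [ 0.0007 -0.0002  0.0002] [ 0.   0.1 -0. ]
0 74 [ 0.0007 -0.0002  0.0012] [ 0.   0.1 -0. ]
```

```bash

python3 -m pendant '[{"x":0,"y":0,"z":0.0005,"ax":0,"ay":0,"az":0},{"x":0,"y":0,"z":0.0008,"ax":0,"ay":0,"az":0},{"x":0,"y":0,"z":0.0008,"ax":0,"ay":0,"az":0}]' -1
python3 -m pendant '[{"x":0,"y":0,"z":0.0004,"ax":0,"ay":0,"az":0},{"x":0,"y":0,"z":0.0004,"ax":0,"ay":0,"az":0}]' -1
python3 -c "
from h import *
print(sensors.read_state()['moment'])"
```

```text
time: 13.42
eef_pos: [542.5, 191.0, 94.5]
ee_rot: [3.141, 0.002, -0.285]
ft_force: [-7.7, 0.8, 5.7]
grip_width: 0.13
time: 13.68
eef_pos: [542.5, 191.0, 94.5]
ee_rot: [3.14, 0.003, -0.285]
ft_force: [-6.6, -0.3, 1.8]
grip_width: 0.124
[0.06164663 1.01337964 0.04106129]
```

Height and pitch are steady with the load supported, so release and go straight up.

```bash

python3 -m pendant '[{"x":0,"y":0,"z":0,"ax":0,"ay":0,"az":0},{"x":0,"y":0,"z":0,"ax":0,"ay":0,"az":0},{"x":0,"y":0,"z":0,"ax":0,"ay":0,"az":0},{"x":0,"y":0,"z":0,"ax":0,"ay":0,"az":0},{"x":0,"y":0,"z":0,"ax":0,"ay":0,"az":0}]' 0.2
python3 -m pendant '[{"x":0,"y":0,"z":-0.005,"ax":0,"ay":0,"az":0},{"x":0,"y":0,"z":-0.02,"ax":0,"ay":0,"az":0},{"x":0,"y":0,"z":-0.05,"ax":0,"ay":0,"az":0},{"x":-0.01,"y":0,"z":-0.09,"ax":0,"ay":0,"az":0},{"x":-0.02,"y":0,"z":-0.13,"ax":0,"ay":0,"az":0},{"x":-0.03,"y":0,"z":-0.15,"ax":0,"ay":0,"az":0},{"x":-0.03,"y":0,"z":-0.15,"ax":0,"ay":0,"az":0}]'
python3 - <<'E'
from h import *
import pickle
c=cam('wrist','w6.png');s=sensors.read_state();pickle.dump((c,s),open('w6.pkl','wb'));print(s['eef_pos'],s['ft_force'])
E
```

```text
time: 14.3
eef_pos: [542.6, 191.0, 94.6]
ee_rot: [3.14, 0.002, -0.285]
ft_force: [-0.1, 0.2, -0.0]
grip_width: 0.603
time: 15.18
eef_pos: [514.7, 199.9, 246.5]
ee_rot: [-3.141, -0.001, -0.284]
ft_force: [0.1, -0.4, -1.2]
grip_width: 0.596
[514.07239908 199.54433062 244.49143857] [ 0.13670101 -0.2140586  -1.34752916]
```

View pics/w6.png

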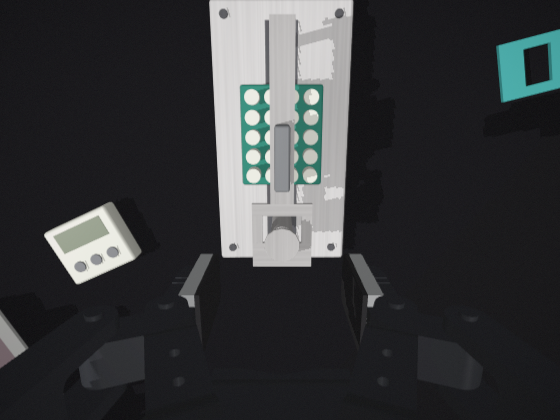

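The bar is centred: eye around the stud neck at (282,240), lip end at (282,14). Numeric check, then retreat for a last scene view.

```bash
python3 -m pendant '[{"x":-0.02,"y":0.02,"z":-0.01,"ax":0,"ay":0,"az":0},{"x":-0.05,"y":0.06,"z":-0.03,"ax":0,"ay":0,"az":0},{"x":-0.08,"y":0.11,"z":-0.05,"ax":0,"ay":0,"az":0},{"x":-0.1,"y":0.16,"z":-0.06,"ax":0,"ay":0,"az":0},{"x":-0.1,"y":0.19,"z":-0.06,"ax":0,"ay":0,"az":0},{"x":-0.1,"y":0.2,"z":-0.06,"ax":0,"ay":0,"az":0}]'
python3 - <<'E'
from h import *
import pickle;c,s=pickle.load(open('w6.pkl','rb'))
l=plane(c,282.5,14,79);e=plane(c,282,266.5,79);d=l-e;print('len',np.linalg.norm(d),'yaw',np.arctan2(d[1],d[0]))
sc=[plane(c,223.5,13.5,18),plane(c,339.5,13.5,18),plane(c,233,247,18),plane(c,331,247,18)];f=(sc[0]+sc[1])/2;n=(sc[2]+sc[3])/2;t=(f-n)/np.linalg.norm(f-n);print('tray yaw',np.arctan2(t[1],t[0]),'offs lip/eye end',[np.cross(t[:2],(p-n)[:2]).round(1) for p in(l,e)])
a=cam('scene');b=cam('top')
F=lambda c,u,v,s:cv2.resize(c['img'][v-s:v+s,u-s:u+s],(400,400),interpolation=cv2.INTER_CUBIC)
cv2.imwrite('pics/fin.png',np.hstack([F(a,303,245,50),F(b,233,205,60)]))
# bystander shift vs start
a0,b0=pickle.load(open('c0.pkl','rb'))
for n,(x,y) in(('bottle',(297,122)),('beaker',(341,124)),('timer',(146,227))):print(n,np.abs(b['img'][y-20:y+20,x-20:x+20].astype(int)-b0['img'][y-20:y+20,x-20:x+20]).mean().round(2))
E
```

```text
time: 15.98
eef_pos: [361.4, 34.6, 303.3]
ee_rot: [3.14, 0.004, -0.287]
ft_force: [0.4, 0.1, -0.4]
grip_width: 0.6
len 204.6980252760462 yaw -0.2863996855208278
tray yaw -0.282573171706002 offs lip/eye end [np.float64(-0.6), np.float64(0.1)]
bottle 1.79
beaker 1.73
timer 1.5<stdin>:4: DeprecationWarning: Arrays of 2-dimensional vectors are deprecated. Use arrays of 3-dimensional vectors instead. (deprecated in NumPy 2.0)
```

View pics/fin.png

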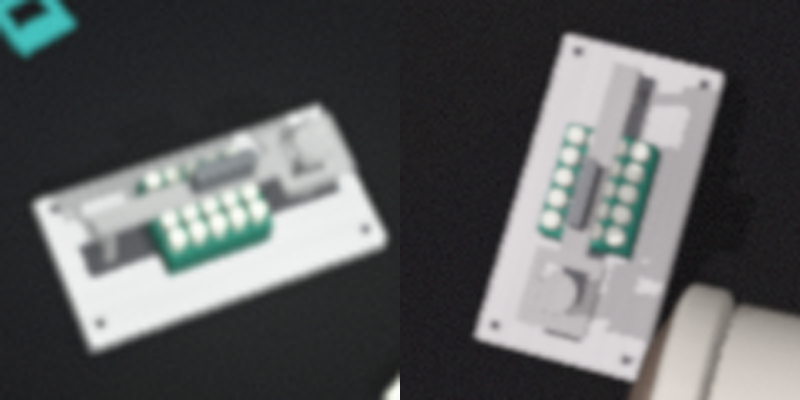

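The bar lies level and straight with its eye on the stud (300,150) and the lip end over the post (85,215). Handing in.

```bash
python3 -c "
from h import *
workorder.job_done()"
```

```text
the job is handed in; nothing more can be done
```

I fitted the steel bar on the tray and handed the job in at about 16 s. I gripped it by the rib and tilted it 35°. I lowered its outer edge past the stud's head and drew it back until it met the neck at about 5 N. Then I brought it down level so the lip dropped behind the rest post, released it and moved the arm clear.

**Last checks**
- **Level:** with both ends taken at 79 mm, the plate measures 204.7 mm long (nominal 204.5), so the two ends are at the same height. Tool height and pitch held steady when I pressed down slightly before letting go.
- **Straight:** the bar is within about 0.004 rad of the tray's direction, and its ends are at most 0.6 mm off the centreline.
- **Bystanders:** the top-camera patches around the bottle, beaker and timer are unchanged from the start, apart from small differences I took as image noise.

**What disagreed**
- **Camera offset:** the wrist camera showed a sideways offset of about 1.9 mm from the gripper, which I corrected for.
- **Draw-back reading:** while levelling, the tool read about 1 mm short of the nominal draw-back, but the contact force stayed at 5–8 N. Late in the lowering the lip was below the post top with almost no upward force.
- **Lip not seen directly:** I judged the lip to be behind the post from those forces and heights and from blurry scene views, not from a clear picture of it.

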